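# Load two spacers on the arbor, widest first

### The arm

A 6-joint arm with a two-finger parallel gripper is mounted at the origin on the work surface; the furniture and walls round the work are solid. World frame = base frame: x ahead of the robot, y to its left, z up, the work surface at z = 0. Lengths are in m, angles in rad, forces in N, time in s.
With the tool pointing down it reaches from about 0.375 to 0.9 m from the base axis. Payload 3.1 kg.
Tool frame: the origin (TCP) lies between the finger pads; the fingertips stand 8 mm ahead of it and the grasp point (between the pads) lies 11 mm behind it; z points along the fingers, y is the line along which they close (so a half turn about z gives the same grasp; the last joint's range is limited). The gripper opens to 85 mm and grips with 20 to 120 N. Pads are 22 mm wide; open, the fingers measure 114 mm over their backs; the gripper's body (76 mm by 85 mm) begins 54 mm behind the grasp point. The pads swing forward as they close: fully open they stand 13 mm farther back than shut.
Start: joints at [-1.325, 0.527, 1.433, -0, 1.181, -0.178], TCP at [0.257, -0.57, 0.239] pointing down, gripper open.
Joint ranges: [-3.08, 3.08], [-0.75, 2.2], [0.22, 2.44], [-1.43, 4.57], [0, 2.65], [-2.85, 2.85]. Speed limits (rad/s): [2.79, 2.79, 3.14, 3.14, 3.14, 3.14].

### API

Orientations are given as a unit quaternion [x, y, z, w].
In Python, from station import readout, cams, sign_off gives the robot as it stands.
- The arm moves only by the tool send_rows, never from a script. Its argument "commands" is text: rows parted by semicolons, each of 5 numbers parted by spaces: the finger opening in mm, from 0 to 85.4, then the shift along the tool's x, y, z each as a share of 0.02 m, from -1 to 1, then the turn about the tool's z as a share of 4 degrees, from -1 to 1. In form: grip dx dy dz spin; .... A call has 1 to 20 rows; each row shifts and turns the commanded pose from where the row before left it, along the tool's axes as they then stand; what a row does not reach is not made up. A row lasts 1/12 s, in which the tool goes at most 41.7 mm and 7.16 degrees, less where a joint would pass 70% of its speed; a pose out of reach is approached as far as the arm can. A call with a number of a shift or a turn outside -1 to 1 is refused whole. A call with a gripper value outside its range is refused whole. The fingers move at their own pace and stop on an object; "grip_force" is the grip in N (left out, the last holds). Time passes only in rows, so rows that do not move let the fingers close. It gives the time, the measured TCP pose, the force, the opening and the grip force at its end, in the units of the state.
- readout.sense(): the state, without advancing time (a new reading comes with each control period).
- cams.snapshot(name): name is "side" or "top"; returns a dict with "pixels" (480x640x3 uint8, red, green, blue), "intrinsics" (3x3 intrinsics, pixels), "eye" and "rotation" of the camera in the world. Camera axes: x right, y down, z forward; pixel columns grow to the right and rows downward; lengths in m; the calibration is good to about 2 mm. A picture is of the moment at which its call begins. There is no depth.
- sign_off(): hands the job in; it is judged then, once.
The state is a dict: "t": time; "q": joint angles; "qd": joint speeds; "tau": joint torques, N m; "tcp_pos": TCP position; "tool_rot": TCP orientation; "force": force on the tool from outside, world axes, zero at the start; "ft_torque": the same for the moment, N m; "finger_gap": opening from 0.0 (shut) to 1.0 (fully open); "gripper_force": force on a finger pad.
Only numpy, scipy, OpenCV 4.12 (cv2) and the standard library are available. Lean on these libraries where they do the work, as an engineer would, in place of code of your own. Each camera call takes 0.05 s, during which the arm holds its last target. There are 200 camera calls.

### The job

Two round steel spacer rings lie loose on the bench next to the spacer arbor, the short post on a round bolted foot. Thread both onto the post, the wider, thicker ring first so that it rests on the shoulder at the bottom, then the narrower, thinner ring flat on top of it, and let go of both. Leave the square tube offcut where it stands.

Things in the scene. Friction and masses are not known exactly. Their poses are not given: they have to be found in the camera images.
- wide_spacer_mid (a point): centre (half-way up, on the axis of the bore) of the wide spacer: a plain steel ring lying flat, outside diameter 60 mm, bore 28 mm, 26 mm thick, about 0.4 kg. z is its axis; it is round, so its yaw does not matter. It may lie on either of two spots, the narrow spacer on the other.
- narrow_spacer_mid (a point): centre (half-way up, on the axis of the bore) of the narrow spacer: a plain steel ring lying flat, outside diameter 44 mm, bore 28 mm, 18 mm thick, about 0.13 kg. z is its axis; round, so its yaw does not matter.
- arbor_seat (a point): point on the arbor's axis at its shoulder, where the first ring rests, 16 mm above the bench; z up along the post. Fixed, steel: round foot 84 mm wide, 10 mm thick, four bolt heads 3.5 mm high on it; shoulder 48 mm wide, 6 mm above the foot; post 16 mm wide, ending 52 mm above the shoulder, its top 11 mm tapering to 6 mm. The 28 mm bores pass the post with 6 mm to spare all round.
- square_tube_mid (a point): centre (half-way up) of the square tube offcut, a bystander to be left alone: dark steel, 55 x 55 mm outside, 52 mm tall, open top and bottom, standing loose on the bench on the left.
Not all that is in view belongs to the job. Leave any black or purple look-alike of the part that bears narrow_spacer_mid alone.

How it is judged:
On the way, in this order (a step that is already met when the one before it is completed fails the run):
1. the wide spacer is on the post, flat on the shoulder (horizontal distance between wide_spacer_mid and arbor_seat below 0.01 m and z of wide_spacer_mid in the frame of arbor_seat between 0.007 and 0.019 m and angle between wide_spacer_mid's own z axis and vertical below 0.17 rad), for 0.2 s.
2. the narrow spacer is on the post, flat on the wide one (all of step 1 and horizontal distance between narrow_spacer_mid and arbor_seat below 0.01 m and z of narrow_spacer_mid in the frame of arbor_seat between 0.029 and 0.041 m and angle between narrow_spacer_mid's own z axis and vertical below 0.17 rad), for 0.2 s.
At the end, for the whole second after the job is handed in: Both spacers are round the arbor's post (axes within 10 mm of its axis), flat within 10 degrees, the wide one on the shoulder and the narrow one on top of it (each height within 6 mm), at rest and released (all of step 2 and linear speed of each of wide_spacer, narrow_spacer below 0.02 m/s); the robot touches nothing.
It fails at once if the square tube offcut is shifted by more than 20 mm or knocked over (distance of square_tube_mid from where it was at the start of the episode above 0.02 m or angle between square_tube_mid's own z axis and vertical above 0.5 rad).
It also fails if it takes over 54 s, if anything falls off the work surface, if the arm or the gripper's body presses on something with over 40 N, if the wrist force passes 120 N, or if a joint passes its speed limit or range.

## Working session

There is one attempt and no reset: what is moved stays moved. The work goes in short steps, Python scripts to look and compute and a tool call to move; the robot and the scene stay as the last step left them, time stands still between calls to the robot, and variables do not carry over. Pictures are saved under pics/ and viewed, at most 10 in all, crops included, and the job is handed in when it is done.

Besides the shell and the picture viewer there is one more tool, called after "Call:" by a JSON object that holds its "api" and its "payload", one argument or row to a line. send_rows: Moves the arm, as the interface text tells. Its arguments: {"type":"object","properties":{"commands":{"type":"string"},"grip_force":{"type":"number"}},"required":["commands"]}

```bash
mkdir -p pics
python3 - <<'E'
from station import readout,cams
import cv2,numpy as np
s=readout.sense();print(s['t'],s['tcp_pos'],s['tool_rot'],s['finger_gap'])
for n in('top','side'):
    c=cams.snapshot(n);cv2.imwrite(f'pics/{n}0.png',c['pixels'][:,:,::-1]);print(n,c['intrinsics'],c['eye'],c['rotation'])
    np.savez(f'{n}0.npz',**c)
E
```

```text
0.0 [ 0.25688486 -0.56897579  0.23832917] [ 9.77630398e-01  2.10327309e-01 -2.74495569e-05 -1.10789312e-03] 1.000439145702933
top [[594.22634933   0.         321.85172478]
 [  0.         594.22634933 234.76101203]
 [  0.           0.           1.        ]] [0.39659574 0.21668737 0.9850941 ] [-0.69933423  0.71232684 -0.04665685  0.03667763]
side [[545.37573864   0.         319.58101826]
 [  0.         545.37573864 238.56259965]
 [  0.           0.           1.        ]] [ 0.49079736 -0.54936281  0.40249421] [ 0.84542361 -0.01384041  0.00546994 -0.53388898]
```

View pics/top0.png

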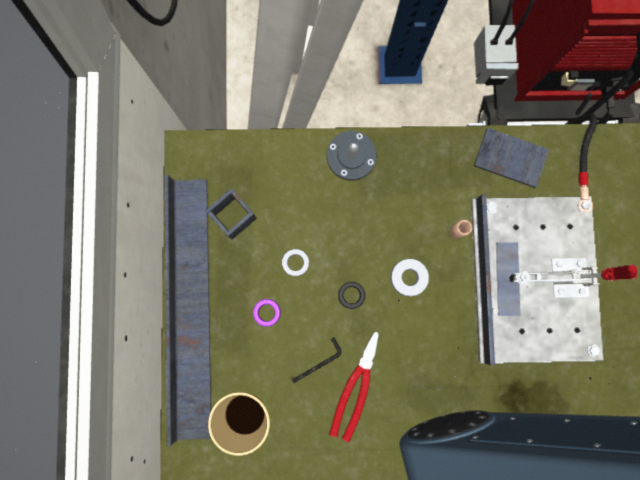

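View pics/side0.png

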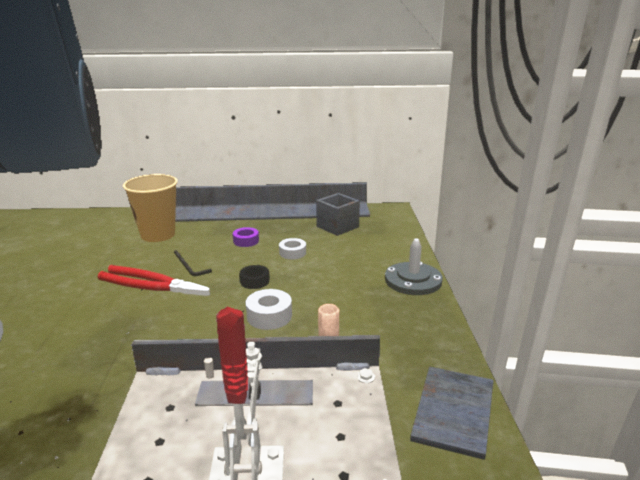

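The top view shows the wide ring at about (410,278), the white narrow ring at (295,262), the arbor at (352,155) and the tube at (232,214). Black and purple decoys are at (351,295) and (266,313). In the side view the wide ring is at (269,309), the narrow at (293,248) and the post tip at (416,241).

```bash
cat > h.py <<'E'
import numpy as np,cv2
from scipy.spatial.transform import Rotation as R
def ray(c,uv):
    d=np.linalg.inv(c['intrinsics'])@[uv[0],uv[1],1]; return np.array(c['eye']),R.from_quat(c['rotation']).as_matrix()@d
def onz(c,uv,z):
    o,d=ray(c,uv); return o+d*(z-o[2])/d[2]
def proj(c,p):
    v=c['intrinsics']@(R.from_quat(c['rotation']).as_matrix().T@(np.array(p)-c['eye'])); return v[:2]/v[2]
def white(c,near,win,thr=110,sat=60):
    hsv=cv2.cvtColor(c['pixels'],cv2.COLOR_RGB2HSV)
    m=((hsv[...,1]<sat)&(hsv[...,2]>thr)).astype(np.uint8)
    w=np.zeros_like(m);x,y=near;w[y-win:y+win,x-win:x+win]=1
    cs,_=cv2.findContours(m*w,cv2.RETR_EXTERNAL,cv2.CHAIN_APPROX_NONE)
    k=max(cs,key=cv2.contourArea);return cv2.fitEllipse(k),cv2.boundingRect(k)
E
python3 - <<'E'
from h import *
T=np.load('top0.npz');S=np.load('side0.npz')
for n,t,s,h in(('wide',(410,278),(269,309),.026),('narrow',(295,262),(293,248),.018)):
    e,b=white(T,t,26);f,g=white(S,s,28)
    print(n,e,b,f,g,'top:',onz(T,e[0],h/2),'side:',onz(S,(g[0]+g[2]/2,g[1]+g[3]/2),h/2))
hsv=cv2.cvtColor(T['pixels'],cv2.COLOR_RGB2HSV)
# arbor foot: not-olive blob
m=((hsv[...,1]<70)).astype(np.uint8);w=np.zeros_like(m);w[128:184,322:382]=1
m=cv2.morphologyEx(m*w,cv2.MORPH_OPEN,np.ones((3,3)));cs,_=cv2.findContours(m,0,1);k=max(cs,key=cv2.contourArea);e=cv2.fitEllipse(k)
print('foot',e,onz(T,e[0],.006))
q=np.array([(332.5,146.5),(359.5,136),(371,162),(344,173)]);print('bolts',onz(T,q.mean(0),.0135))
print('bolts side', onz(S,np.mean([(391.5,268.5),(430,265.5),(437,278),(407,285)],0),.0135))
a=onz(T,e[0],.006);print('tip pred side',proj(S,[a[0],a[1],.068]),'top',proj(T,[a[0],a[1],.068]))
im=np.hstack([cv2.resize(T['pixels'][120:190,315:395],(400,350),interpolation=2),cv2.resize(S['pixels'][232:302,376:456],(400,350),interpolation=2)])
cv2.imwrite('pics/arb.png',im[:,:,::-1])
print('tube',onz(T,(232,214),.052))
E
```

```text
wide ((409.55950927734375, 276.9994812011719), (37.264610290527344, 37.799739837646484), 127.65180206298828) (391, 258, 38, 39) ((268.5255126953125, 308.5364074707031), (41.90166091918945, 48.57566452026367), 83.90450286865234) (245, 288, 47, 42) top: [0.43949504 0.05961497 0.013     ] side: [0.43953037 0.05692249 0.013     ]
narrow ((295.19818115234375, 262.2820739746094), (27.038801193237305, 27.17381477355957), 173.2117919921875) (282, 249, 28, 28) ((292.14984130859375, 247.982666015625), (21.915678024291992, 28.82957649230957), 88.18388366699219) (278, 237, 29, 23) top: [0.46732219 0.2464717  0.009     ] side: [0.46792535 0.24125516 0.009     ]
foot ((351.2814025878906, 154.93765258789062), (48.70639419555664, 49.51814270019531), 99.32120513916016) [0.64719872 0.14947386 0.006     ]
bolts [0.64623056 0.1491794  0.0135    ]
bolts side [0.64981695 0.14082729 0.0135    ]
tip pred side [416.10364607 237.91829481] top [353.7156776 145.1054969]
tube [0.54266021 0.34418688 0.052     ]
```

View pics/arb.png

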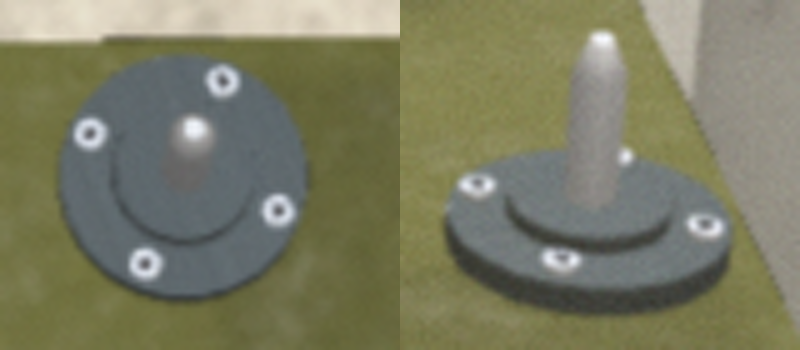

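The crop shows the arbor bolts centred on the foot and the post tip where I predicted it, so the arbor is at about (0.6465, 0.149). Next I check the clamp handle's height and work out the move numbers.

```bash
cat >> h.py <<'E'
def tri(c1,u1,c2,u2):
    o,d=ray(c1,u1);p,e=ray(c2,u2);s=np.linalg.lstsq(np.c_[d,-e],p-o,rcond=None)[0]
    a,b=o+s[0]*d,p+s[1]*e;return (a+b)/2,np.linalg.norm(a-b)
def rows(target):
    from station import readout
    s=readout.sense();M=R.from_quat(s['tool_rot']).as_matrix()
    print('t',s['t'],'tcp',s['tcp_pos'],'gap',s['finger_gap'],'gf',s['gripper_force'],'F',s['force'])
    print('xdir',M[:,0],'tilt',M[2,2],'shift in rows of 20mm:',M.T@(np.array(target)-s['tcp_pos'])/.02)
E
python3 - <<'E'
from h import *
T=np.load('top0.npz');S=np.load('side0.npz')
print(tri(T,(636,271),S,(232,312)),tri(T,(606,273),S,(236,390)))
print(onz(S,(414.5,273.2),.0135),tri(T,(353.6,145.5),S,(416.2,239.6)))
rows([.4395,.0585,.10])
E
```

```text
(array([ 0.4354308 , -0.2185639 ,  0.18801054]), np.float64(0.002550815493456899)) (array([ 0.43470942, -0.21466467,  0.11378801]), np.float64(0.001693664797454566))
[0.647678  0.1440509 0.0135   ] (array([0.64741211, 0.14946498, 0.06531149]), np.float64(0.0002288356312991158))
t 0.1 tcp [ 0.25690513 -0.56906097  0.23841566] gap 0.9999452496824557 gf 0.0 F [-0.51038932  0.61764451  0.56139563]
xdir [9.11513734e-01 4.11269482e-01 3.55003324e-04] tilt -0.9999979947618062 shift in rows of 20mm: [ 21.2242634  -24.83303574   6.97727528]
```

Call:
{"api": "send_rows", "payload": {
  "commands": "85 0 0 -1 0; 85 0 0 -1 0; 85 0.85 -0.993 0 0; 85 0.85 -0.993 0 0; 85 0.85 -0.993 0 0; 85 0.85 -0.993 0 0; 85 0.85 -0.993 0 0; 85 0.85 -0.993 0 0; 85 0.85 -0.993 0 0; 85 0.85 -0.993 0 0; 85 0.85 -0.993 0 0; 85 0.85 -0.993 0 0; 85 0.85 -0.993 0 0; 85 0.85 -0.993 0 0; 85 0.85 -0.993 0 0; 85 0.85 -0.993 0 0; 85 0.85 -0.993 0 0; 85 0.85 -0.993 0 0; 85 0.85 -0.993 0 0; 85 0.85 -0.993 0 0"
}}

```text
t: 1.77
tcp_pos: [0.3888, -0.1166, 0.2791]
tool_rot: [0.978, 0.21, -0.0, -0.0]
force: [0.3, 0.4, 0.7]
finger_gap: 0.998
gripper_force: 0.0
```

Call:
{"api": "send_rows", "payload": {
  "commands": "85 0.85 -0.993 0 0; 85 0.85 -0.993 0 0; 85 0.85 -0.993 0 0; 85 0.85 -0.993 0 0; 85 0.85 -0.993 0 0; 85 0.85 -0.993 0 0; 85 0.85 -0.993 0 0; 85 0 0 1 0; 85 0 0 1 0; 85 0 0 1 0; 85 0 0 1 0; 85 0 0 1 0; 85 0 0 1 0; 85 0 0 1 0; 85 0 0 1 0; 85 0 0 1 0; 85 0 0 0 0; 85 0 0 0 0; 85 0 0 0 0"
}}

```text
t: 3.35
tcp_pos: [0.4406, 0.0577, 0.0998]
tool_rot: [0.978, 0.21, 0.0, 0.0]
force: [-0.2, 0.9, -0.0]
finger_gap: 0.996
gripper_force: 0.0
```

Run:
```python
from h import *
from station import cams
rows([.4395,.0585,.016])
c=cams.snapshot('side');x=c['pixels'][180:360,150:390];cv2.imwrite('pics/s1.png',cv2.resize(x[:,:,::-1],(800,600),interpolation=2))
np.savez('s1.npz',**c)
```

```text
t 3.35 tcp [0.44063194 0.05766162 0.09981589] gap 0.996010453970185 gf 0.0 F [-0.17160585  0.9237388  -0.02643485]
xdir [9.11500311e-01 4.11299064e-01 5.12919160e-04] tilt -0.9999998279304905 shift in rows of 20mm: [-0.03649646 -0.06268084  4.19075866]
```

View pics/s1.png

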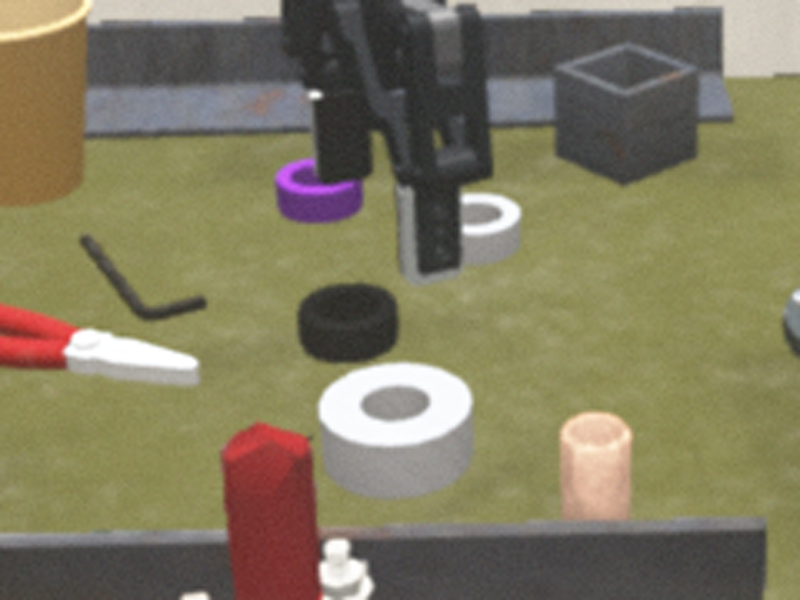

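The crop shows the open fingers straddling the wide ring from above, with the tips at crop (430,278) and (343,178). Next I get the tip height from them.

Run:
```python
from h import *
S=np.load('s1.npz');t=np.array([.4406,.0577,0]);y=np.array([.4113,-.9115,0])
for u,v,k in((430,278,.049),(343,178,-.049)):
    o,d=ray(S,(150+u*.3,180+v*.3));p=t+k*y;s=(p[1]-o[1])/d[1];print(o+d*s,p)
```

```text
[0.45830023 0.0130365  0.10351832] [0.4607537 0.0130365 0.       ]
[0.42061478 0.1023635  0.10130845] [0.4204463 0.1023635 0.       ]
```

Call:
{"api": "send_rows", "payload": {
  "commands": "85 -0.04 -0.06 1 0; 85 0 0 1 0; 85 0 0 1 0; 85 0 0 1 0; 85 0 0 0.6 0; 85 0 0 0 0; 50 0 0 0 0; 50 0 0 0 0; 50 0 0 0 0; 50 0 0 0 0; 50 0 0 0 0; 50 0 0 0 0; 50 0 0 0 0; 50 0 0 0 0",
  "grip_force": 60
}}

```text
t: 4.57
tcp_pos: [0.4391, 0.0587, 0.0092]
tool_rot: [0.978, 0.211, 0.001, 0.0]
force: [-1.1, 2.7, 7.1]
finger_gap: 0.685
gripper_force: 62.6
```

Run:
```python
from h import *
from station import cams
rows([.4395,.0585,.1])
c=cams.snapshot('side');x=c['pixels'][180:360,150:390];cv2.imwrite('pics/s2.png',cv2.resize(x[:,:,::-1],(800,600),interpolation=2))
```

```text
t 4.5667 tcp [0.43914736 0.05872175 0.00923343] gap 0.6854022715622959 gf 62.630505971610546 F [-1.07653344  2.67328159  7.14193973]
xdir [0.91125405 0.41184184 0.00153295] tilt -0.9999985030519475 shift in rows of 20mm: [ 0.01845795  0.02100689 -4.53828994]
```

View pics/s2.png

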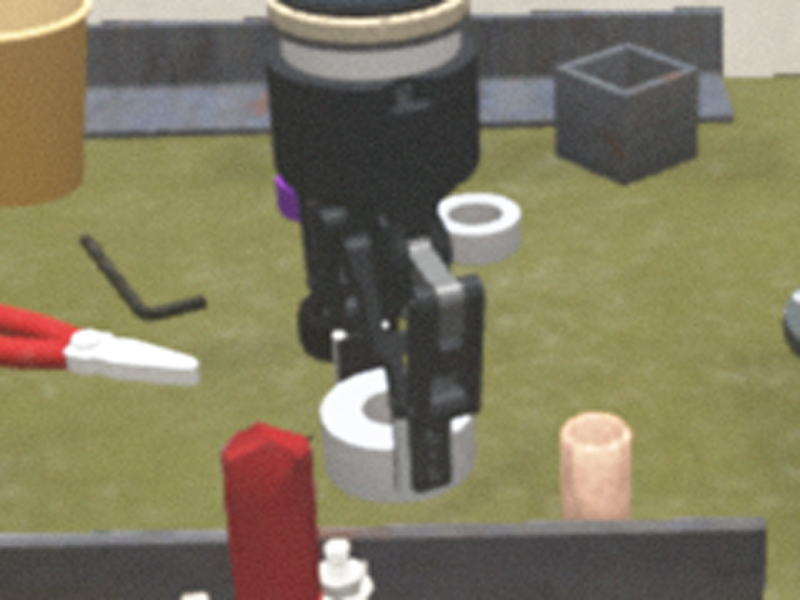

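The ring is gripped between both pads, about 60 mm apart, with the pad centred on its wall at crop (400,440). I lift it and carry it over the post.

Call:
{"api": "send_rows", "payload": {
  "commands": "50 0 0 -0.3 0; 50 0 0 -0.6 0; 50 0 0 -0.9 0; 50 0 0 -0.9 0; 50 0 0 -0.9 0; 50 0 0 -0.9 0; 50 0 0 -0.5 0; 50 0 0 0 0; 50 0 0 0 0"
}}

```text
t: 5.37
tcp_pos: [0.4394, 0.0584, 0.1083]
tool_rot: [0.978, 0.21, 0.001, 0.0]
force: [0.5, 1.0, -4.1]
finger_gap: 0.683
gripper_force: 65.5
```

Call:
{"api": "send_rows", "payload": {
  "commands": "50 0.4 0.01 0 0; 50 0.7 0.01 0 0; 50 0.7 0.01 0 0; 50 0.7 0.01 0 0; 50 0.7 0.01 0 0; 50 0.7 0.01 0 0; 50 0.7 0.01 0 0; 50 0.7 0.01 0 0; 50 0.7 0.01 0 0; 50 0.7 0.01 0 0; 50 0.7 0.01 0 0; 50 0.7 0.01 0 0; 50 0.7 0.01 0 0; 50 0.7 0.01 0 0; 50 0.7 0.01 0 0; 50 0.7 0.01 0 0; 50 0.4 0.01 0 0; 50 0 0 0 0; 50 0 0 0 0; 50 0 0 0 0"
}}

```text
t: 7.03
tcp_pos: [0.6449, 0.1481, 0.1063]
tool_rot: [0.978, 0.21, -0.002, -0.0]
force: [0.1, 0.4, -4.1]
finger_gap: 0.68
gripper_force: 65.4
```

Run:
```python
from h import *
from station import cams
rows([.647,.149,.025])
o=[]
for n,y,x in(('side',110,330),('top',90,250)):
    c=cams.snapshot(n);np.savez(n+'2.npz',**c);o.append(cv2.resize(c['pixels'][y:y+200,x:x+133],(400,600),interpolation=2))
cv2.imwrite('pics/s3.png',np.hstack(o)[:,:,::-1])
```

```text
t 7.0333 tcp [0.64490678 0.14807465 0.10627176] gap 0.6800326746748713 gf 65.42928200215101 F [ 0.08156451  0.35954561 -4.05898851]
xdir [ 0.91153038  0.41122046 -0.00317757] tilt -0.9999943579350122 shift in rows of 20mm: [0.12734046 0.00529151 4.06320071]
```

View pics/s3.png

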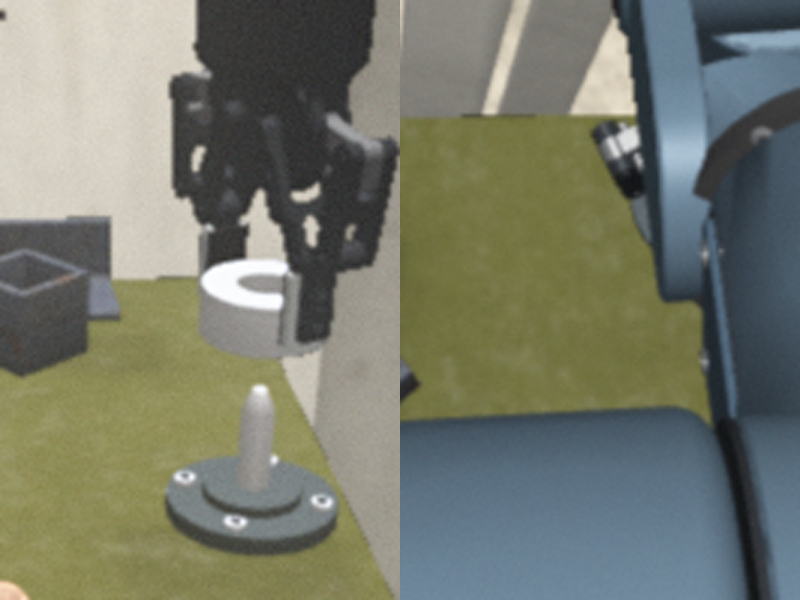

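The ring hangs level above the post, with its left edge at side crop x≈200 and the post at x≈259. The top view is blocked by the arm. I check the ring's left edge against its projection.

Run:
```python
from h import *
S=np.load('side2.npz')
a=np.linspace(0,2*np.pi,360)
P=lambda cx,cy,z,r:np.array([proj(S,[cx+r*np.cos(k),cy+r*np.sin(k),z]) for k in a])
t=np.array([.6449,.1481])
for z in(.097,.123):
    q=P(*t,z,.03);print(z,'pred x',q[:,0].min(),q[:,0].max(),'y',q[:,1].min(),q[:,1].max())
e=P(*t,.123,.014);print('bore pred',e.min(0),e.max(0))
e,b=white(S,(330+85,110+100),30,110,40);print('obs bbox',b)
# per-row extents of bright ring
hsv=cv2.cvtColor(S['pixels'],cv2.COLOR_RGB2HSV)
for r in range(196,228,3):
    m=(hsv[r,385:450,1]<40)&(hsv[r,385:450,2]>110);w=np.where(m)[0]+385;print(r,w.min() if len(w) else 0,w.max() if len(w) else 0)
print('post tip pred',proj(S,[.647,.149,.068]),'1mm x,y px',proj(S,[.657,.149,.11])-proj(S,[.647,.149,.11]),proj(S,[.647,.159,.11])-proj(S,[.647,.149,.11]))
```

```text
0.097 pred x 394.54532694185104 437.933695299667 y 211.43967840212372 228.52304236293006
0.123 pred x 395.5489876880165 439.5973808693717 y 194.6469396615671 210.74080368140966
bore pred [407.19985297 198.71608294] [427.74496105 206.21894719]
obs bbox (385, 180, 60, 60)
196 385 425
199 385 426
202 388 449
205 396 449
208 397 449
211 397 449
214 397 449
217 396 449
220 396 449
223 399 449
226 403 449
post tip pred [416.0277625 238.0630921] 1mm x,y px [ 7.14118355 -0.1172455 ] [-1.36461578 -2.721431  ]
```

Call:
{"api": "send_rows", "payload": {
  "commands": "50 0.04 -0.02 0.5 0; 50 0 0 0.5 0; 50 0 0 0.5 0; 50 0 0 0.5 0; 50 0 0 0.5 0; 50 0 0 0.5 0; 50 0 0 0.5 0; 50 0 0 0.3 0; 50 0 0 0 0; 50 0 0 0 0"
}}

```text
t: 7.97
tcp_pos: [0.6468, 0.149, 0.0307]
tool_rot: [0.978, 0.21, -0.0, -0.0]
force: [-0.2, -0.4, -4.6]
finger_gap: 0.681
gripper_force: 65.4
```

Call:
{"api": "send_rows", "payload": {
  "commands": "50 -0.06 0 0.1 0; 50 0 0 0.1 0; 50 0 0 0.05 0; 50 0 0 0 0; 50 0 0 0 0; 50 0 0 0 0"
}}

```text
t: 8.47
tcp_pos: [0.6461, 0.1485, 0.0266]
tool_rot: [0.978, 0.21, 0.0, 0.0]
force: [0.3, -0.0, -3.8]
finger_gap: 0.685
gripper_force: 65.4
```

Call:
{"api": "send_rows", "payload": {
  "commands": "50 0 0 0.06 0; 50 0 0 0 0; 65 0 0 0 0; 75 0 0 0 0; 85 0 0 0 0; 85 0 0 0 0; 85 0 0 0 0; 85 0 0 0 0; 85 0 0 -0.4 0; 85 0 0 -0.8 0; 85 0 0 -1 0; 85 0 0 -1 0; 85 0 0 -1 0; 85 0 0 -1 0; 85 0 0 0 0; 85 0 0 0 0"
}}

```text
t: 9.8
tcp_pos: [0.6469, 0.1486, 0.1309]
tool_rot: [0.978, 0.21, 0.002, 0.0]
force: [-0.2, 0.6, -0.0]
finger_gap: 0.994
gripper_force: 0.0
```

Run:
```python
from h import *
from station import cams
T=np.load('top0.npz')
rows([.4675,.245,.13])
c=cams.snapshot('side');np.savez('side3.npz',**c);cv2.imwrite('pics/s4.png',cv2.resize(c['pixels'][150:300,250:450],(800,600),interpolation=2)[:,:,::-1])
for z in (.016,.042):print(proj(c,[.647,.149,z]))
```

```text
t 9.8 tcp [0.64687786 0.14857133 0.13094103] gap 0.9942729832754271 gf 0.0 F [-0.16480633  0.61883688 -0.03528859]
xdir [0.91149875 0.41128891 0.00338572] tilt -0.99999343945562 shift in rows of 20mm: [-6.19229205 -8.08361004  0.01567788]
[413.52962167 270.07479557]
[414.76099942 254.29566136]
```

View pics/s4.png

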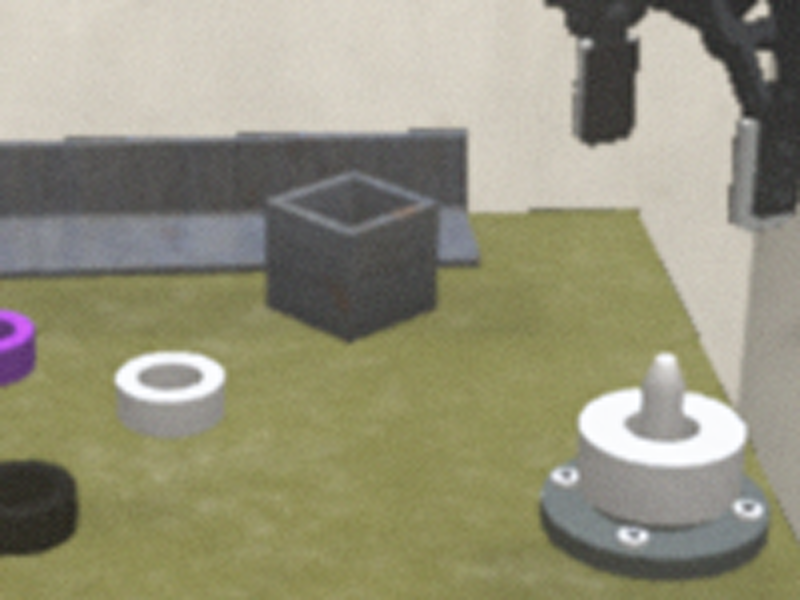

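The wide ring is seated flat on the shoulder, with its top face centred on the post at crop (663,427). The tube is untouched and the narrow ring is at crop (170,393), so I go for that next.

Call:
{"api": "send_rows", "payload": {
  "commands": "85 -0.62 -0.81 0 0; 85 -0.62 -0.81 0 0; 85 -0.62 -0.81 0 0; 85 -0.62 -0.81 0 0; 85 -0.62 -0.81 0 0; 85 -0.62 -0.81 0 0; 85 -0.62 -0.81 0 0; 85 -0.62 -0.81 0 0; 85 -0.62 -0.81 0 0; 85 -0.62 -0.81 0 0; 85 0 0 0.5 0; 85 0 0 1 0; 85 0 0 1 0; 85 0 0 0 0; 85 0 0 0 0; 85 0 0 0 0"
}}

```text
t: 11.18
tcp_pos: [0.4666, 0.2449, 0.0788]
tool_rot: [0.978, 0.21, -0.0, 0.0]
force: [-0.7, 0.1, 0.4]
finger_gap: 0.996
gripper_force: 0.0
```

```bash
python3 -c "
from h import *
rows([.4675,.245,.009])"
```

```text
t 11.1833 tcp [0.46663415 0.24489052 0.07881816] gap 0.9963814082696545 gf 0.0 F [-0.72682411  0.0670121   0.37839732]
xdir [ 9.11705083e-01  4.10844924e-01 -5.38885724e-04] tilt -0.9999998545151191 shift in rows of 20mm: [0.04359993 0.01287922 3.49088463]
```

Call:
{"api": "send_rows", "payload": {
  "commands": "85 0.04 0 0.8 0; 85 0 0 0.8 0; 85 0 0 0.8 0; 85 0 0 0.8 0; 85 0 0 0.25 0; 85 0 0 0 0; 60 0 0 0 0; 36 0 0 0 0; 36 0 0 0 0; 36 0 0 0 0; 36 0 0 0 0; 36 0 0 0 0; 36 0 0 0 0; 36 0 0 0 0; 36 0 0 0 0; 36 0 0 0 0",
  "grip_force": 40
}}

```text
t: 12.52
tcp_pos: [0.4677, 0.2457, 0.0115]
tool_rot: [0.978, 0.211, 0.001, -0.0]
force: [0.0, -0.2, 5.7]
finger_gap: 0.491
gripper_force: 39.9
```

Call:
{"api": "send_rows", "payload": {
  "commands": "36 0 0 -0.3 0; 36 0 0 -0.6 0; 36 0 0 -0.9 0; 36 0 0 -0.9 0; 36 0 0 -0.9 0; 36 0 0 -0.9 0; 36 0 0 -0.5 0; 36 0 0 0 0; 36 0 0 0 0"
}}

```text
t: 13.27
tcp_pos: [0.4672, 0.2455, 0.1108]
tool_rot: [0.978, 0.21, 0.001, -0.0]
force: [0.3, -0.1, -1.2]
finger_gap: 0.489
gripper_force: 40.9
```

```bash
python3 -c "
from h import *
rows([.647,.149,.105])"
```

```text
t 13.2667 tcp [0.46717883 0.24553703 0.1108294 ] gap 0.4892667767014243 gf 40.935415998101234 F [ 0.2812002  -0.12364934 -1.23277254]
xdir [0.91153302 0.41122427 0.00146935] tilt -0.9999988958009806 shift in rows of 20mm: [6.21030009 8.09711784 0.30239508]
```

Call:
{"api": "send_rows", "payload": {
  "commands": "36 0.3 0.4 0 0; 36 0.5 0.65 0 0; 36 0.6 0.78 0 0; 36 0.6 0.78 0 0; 36 0.6 0.78 0 0; 36 0.6 0.78 0 0; 36 0.6 0.78 0 0; 36 0.6 0.78 0 0; 36 0.6 0.78 0 0; 36 0.6 0.78 0 0; 36 0.4 0.55 0 0; 36 0.2 0.26 0 0; 36 0 0 0 0; 36 0 0 0 0; 36 0 0 0 0; 36 0 0 0 0"
}}

```text
t: 14.6
tcp_pos: [0.6455, 0.1493, 0.1097]
tool_rot: [0.978, 0.211, -0.001, -0.0]
force: [-0.8, 1.3, -0.5]
finger_gap: 0.489
gripper_force: 40.9
```

Run:
```python
from h import *
from station import cams,readout
rows([.647,.149,.049])
c=cams.snapshot('side');np.savez('side4.npz',**c);cv2.imwrite('pics/s5.png',cv2.resize(c['pixels'][160:310,340:490],(600,600),interpolation=2)[:,:,::-1])
t=readout.sense()['tcp_pos'];a=np.linspace(0,2*np.pi,180)
for n,r,z in(('top',.022,.018),('bore',.014,.018),('bot',.022,0)):
    q=np.array([proj(c,[t[0]+r*np.cos(k),t[1]+r*np.sin(k),t[2]-.0115+z]) for k in a]);print(n,(q.min(0)-[340,160])*4,(q.max(0)-[340,160])*4)
```

```text
t 14.6 tcp [0.64550523 0.14928793 0.10971105] gap 0.4888890707464282 gf 40.92495555058122 F [-0.79525544  1.32105348 -0.51611119]
xdir [ 0.91124292  0.41186633 -0.00157087] tilt -0.9999984788682421 shift in rows of 20mm: [0.06694382 0.04620202 3.03541702]
top [245.97912324 162.56173742] [374.46844211 210.3411149 ]
bore [269.19040114 170.88161208] [350.93520549 201.27422491]
bot [242.95948984 209.22355169] [370.1184152  258.99416721]
```

View pics/s5.png

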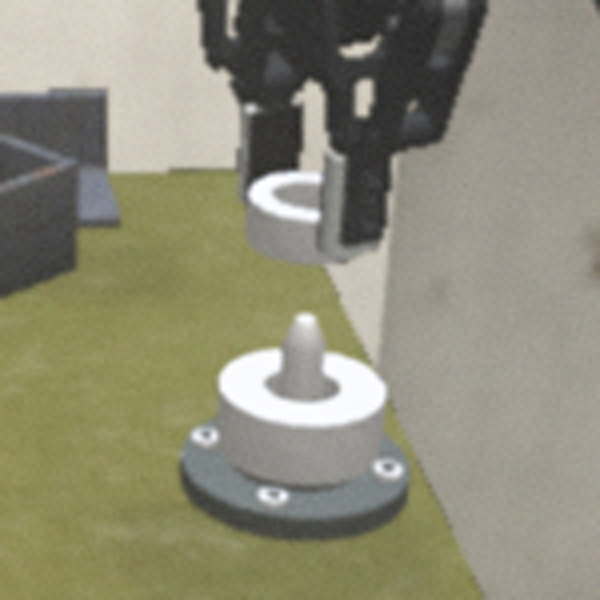

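The narrow ring hangs level and within about 1 mm of the post axis, its left edge at crop x=247 against 245 predicted. I lower it.

Call:
{"api": "send_rows", "payload": {
  "commands": "36 0.03 0 0.3 0; 36 0 0 0.4 0; 36 0 0 0.4 0; 36 0 0 0.4 0; 36 0 0 0.4 0; 36 0 0 0.4 0; 36 0 0 0.3 0; 36 0 0 0 0; 36 0 0 0 0; 36 0 0 0 0"
}}

```text
t: 15.48
tcp_pos: [0.6475, 0.149, 0.0583]
tool_rot: [0.978, 0.21, 0.0, 0.0]
force: [-0.4, 0.5, -1.0]
finger_gap: 0.493
gripper_force: 40.9
```

Call:
{"api": "send_rows", "payload": {
  "commands": "36 -0.03 0 0.1 0; 36 0 0 0.1 0; 36 0 0 0.03 0; 36 0 0 0 0; 36 0 0 0 0; 50 0 0 0 0; 60 0 0 0 0; 80 0 0 0 0; 80 0 0 0 0; 80 0 0 0 0; 80 0 0 0 0; 80 0 0 -0.3 0; 80 0 0 -0.8 0; 80 0 0 -1 0; 80 0 0 -1 0; 80 0 0 -1 0; 80 0 0 -1 0; 80 0 0 0 0; 80 0 0 0 0; 80 0 0 0 0"
}}

```text
t: 17.15
tcp_pos: [0.646, 0.1488, 0.155]
tool_rot: [0.978, 0.21, -0.001, -0.0]
force: [-0.3, -0.8, -0.9]
finger_gap: 0.938
gripper_force: 0.0
```

Run:
```python
from h import *
from station import cams
rows([.647,.149,.15])
c=cams.snapshot('side');cv2.imwrite('pics/s6.png',cv2.resize(c['pixels'][160:310,320:470],(600,600),interpolation=2)[:,:,::-1])
```

```text
t 17.15 tcp [0.64597527 0.14876926 0.15496181] gap 0.9382631052502303 gf 0.0 F [-0.34144897 -0.76663847 -0.8584961 ]
xdir [ 0.91151404  0.41126725 -0.00118341] tilt -0.9999991849510855 shift in rows of 20mm: [0.05174094 0.01067469 0.24802432]
```

View pics/s6.png

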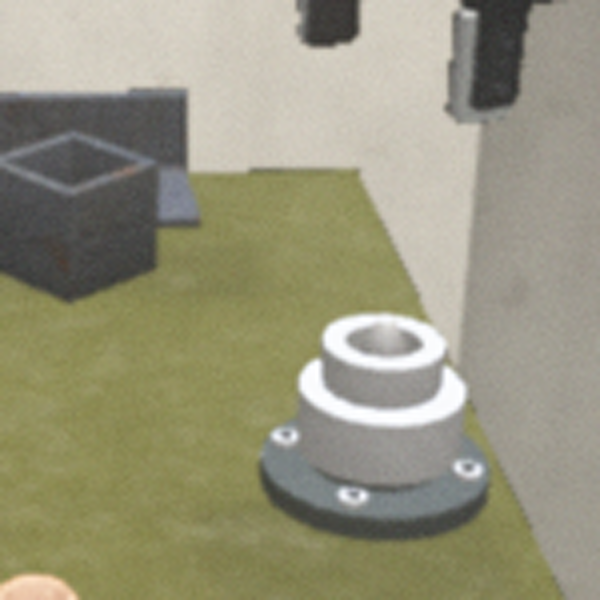

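Both rings are stacked flat and centred on the post, the narrow one at crop (384,340), and the gripper is well clear above them. I hand the job in.

```bash
python3 -c "
from station import sign_off
print(sign_off())"
```

```text
the job is handed in; nothing more can be done
None
```

Both rings are threaded on the arbor post, the wide one flat on the shoulder and the narrow one flat on top, both released; the tube was left alone and the job was handed in at about 17 s, with no verdict returned.

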